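# Clip the lid down on a glaze tub

## Task

Put the lid on the glaze tub so that it sits level and fully home on the rim, then fold the three steel clips inward and down until each lies flat over the lid's edge. Work gently: the clips are stiff and the tub stands on soft foam, so lean on the tub, its lid and clips with no more than about 20 N. Leave the other things on the table where they are.

Things in the scene. Friction and masses are not known exactly. Their poses are not given: they have to be found in the camera images.
- tub: Round white open glaze tub, 95 high, rim 150 outside diameter, mouth 140, standing on a 15 thick grey foam pad fixed to the table. It cannot slide or tilt, but the foam gives: pressed down, the tub sinks several mm (roughly 3 N per mm) and rises again. Origin: centre of its underside; z up; rim at z = 95.
- lid: Loose white round lid, about 0.25 kg, lying knob up on the table. From below: tapered plug (122 to 135 diameter, 8 high) that enters the tub mouth, flange 148 diameter, 6 thick, that rests on the tub rim, central round knob 30 diameter, 30 high. Origin: centre of the plug's underside; z up. Seated, the origin is on the tub axis, 87 above the tub's origin.
- lid_knob (a point): On the lid's axis, 37 above its underside (23 above the flange's top): where to hold the knob.
- clip_a (a joint): Hinge angle of the clip on the side that tub -x points to (the robot's side, within about 30 degrees). 0: clip straight up; negative: leaning outward from the tub (start: -0.65 to -0.2); 1.571: folded in and down flat over the lid, its end stop. Stiff friction hinge, stays where left, no snap; pushing near the free end takes 7 to 11 N, nearer the hinge more.
- clip_a_hinge (a point): Middle of that clip's horizontal hinge pin, fixed on the tub: 83 from the tub axis, 105 above the tub's underside. The clip is a flat steel plate 40 wide (along the pin), 5 thick, its free end 44 from the pin. It swings in the upright plane through the tub axis; closed, its underside is 1.5 above the flange of a seated lid.
- clip_a_end (a point): Middle of that clip's free end, 44 from the hinge pin.
- clip_b (a joint): Hinge angle of the clip 60 degrees counter-clockwise (seen from above) from tub +x. 0: clip straight up; negative: leaning outward from the tub (start: -0.65 to -0.2); 1.571: folded in and down flat over the lid, its end stop. Stiff friction hinge, stays where left, no snap; pushing near the free end takes 7 to 11 N, nearer the hinge more.
- clip_b_hinge (a point): Middle of that clip's horizontal hinge pin, fixed on the tub: 83 from the tub axis, 105 above the tub's underside. The clip is a flat steel plate 40 wide (along the pin), 5 thick, its free end 44 from the pin. It swings in the upright plane through the tub axis; closed, its underside is 1.5 above the flange of a seated lid.
- clip_b_end (a point): Middle of that clip's free end, 44 from the hinge pin.
- clip_c (a joint): Hinge angle of the clip 60 degrees clockwise from tub +x. 0: clip straight up; negative: leaning outward from the tub (start: -0.65 to -0.2); 1.571: folded in and down flat over the lid, its end stop. Stiff friction hinge, stays where left, no snap; pushing near the free end takes 7 to 11 N, nearer the hinge more.
- clip_c_hinge (a point): Middle of that clip's horizontal hinge pin, fixed on the tub: 83 from the tub axis, 105 above the tub's underside. The clip is a flat steel plate 40 wide (along the pin), 5 thick, its free end 44 from the pin. It swings in the upright plane through the tub axis; closed, its underside is 1.5 above the flange of a seated lid.
- clip_c_end (a point): Middle of that clip's free end, 44 from the hinge pin.
- clay_cup: Bystander, leave alone: small raw clay bowl, 52 across, 35 high. Origin: centre of its underside.
- jar_mid: Bystander, leave alone: white jar with yellow cap, 42 across, 70 high. Origin: centre of its underside.
- jar_far1: Bystander, leave alone: white jar with yellow cap, 42 across, 70 high. Origin: centre of its underside.
- jar_far2: Bystander, leave alone: white jar with yellow cap, 42 across, 70 high. Origin: centre of its underside.
- teapot: Bystander, leave alone: raw clay teapot on a plywood board, 92 high. Origin: centre of its underside.
- clay_ring: Bystander, leave alone: raw clay ring on the board, 64 across, 30 high. Origin: centre of its underside.
- brush: Bystander, leave alone: brush lying on the table. Origin: about its middle.
- spat: Bystander, leave alone: wooden spatula lying on the table. Origin: about its middle.
Not all that is in view belongs to the job. What is shaped like the lid but green or red is not meant.

How it is judged:
By the outcome, as a careful person would: the job done as asked, in the order asked, and still so for the second after the job is handed in, with the robot touching nothing.
It also fails if it takes over 72 s, if anything falls off the work surface, if the arm or the gripper's body presses on something with over 40 N, if the wrist force passes 120 N, or if a joint passes its speed limit or range.

## Robot

A 6-joint arm with a two-finger parallel gripper is mounted at the origin on the work surface. World frame = base frame: x ahead of the robot, y to its left, z up, the work surface at z = 0. Lengths are in m, angles in rad, forces in N, time in s.
With the tool pointing down it reaches from about 0.4 to 0.825 m from the base axis. Payload 7 kg.
Tool frame: the origin (TCP) lies at the very end of the fingers, on their centre line; the grasp point (between the pads) lies 19 mm behind it; z points along the fingers, y is the line along which they close (so a half turn about z gives the same grasp; the last joint's range is limited). The gripper opens to 88 mm and grips with 3 to 60 N. Pads are 19 mm wide; open, the fingers measure 130 mm over their backs; the gripper's body (78 mm by 193 mm) begins 47 mm behind the grasp point.
Start: joints at [0.288, 0.359, 0.012, 0, -1.224, -0.288], TCP at [0.675, -0, 0.227] pointing down, gripper open.
Joint ranges: [-3.07, 3.07], [-1.43, 2.12], [-1.02, 1.25], [-3.03, 1.67], [-3.05, -0], [-3.03, 3.03]. Speed limits (rad/s): [2.39, 2.39, 3.01, 3.14, 3.14, 3.14].

## Interface

Orientations are given as [roll, pitch, yaw] about the fixed x, y, z axes, in that order (R = Rz(yaw) Ry(pitch) Rx(roll)).
In Python, from station import arm gives the robot as it stands.
- The arm moves only by the tool step_arm, never from a script. Its argument "rows" is a list of rows, each a list of 5 numbers: the shift along the world's x, y, z in m, then the turn about the world's z in rad, then the finger opening in m, from 0 to 0.0876. In form: [[x, y, z, spin, gripper], ...]. A call has 1 to 20 rows; each row is the pose to reach, as a shift and turn from the pose commanded when the call began; what a row does not reach only later rows make up. A row lasts 1/10 s, in which the tool goes at most 50 mm and 8.59 degrees, less where a joint would pass 70% of its speed; a pose out of reach is approached as far as the arm can. A call with a gripper value outside its range is refused whole. The fingers move at their own pace and stop on an object; "newtons" is the grip in N (left out, the last holds). Time passes only in rows, so rows that repeat a pose let the fingers close. It gives the time, the measured TCP pose, the force, the opening and the grip force at its end, in the units of the state.
- arm.get_state(): the state, without advancing time (a new reading comes with each control period).
- arm.grab_frame(name): name is "scene" or "side" or "wrist"; returns a dict with "color" (480x640x3 uint8, blue, green, red), "vfov" (degrees; the focal length in pixels is half the picture's height over the tangent of half this angle, whatever the lens; pixels are square), "cx", "cy" (the principal point, pixels), "rvec" (rotation vector, rad) and "tvec" (3), from world to camera coordinates, as OpenCV has them. Camera axes: x right, y down, z forward; pixel columns grow to the right and rows downward; lengths in m; the calibration is good to about 2 mm. A picture is of the moment at which its call begins. There is no depth.
- arm.job_done(): hands the job in; it is judged then, once.
The state is a dict: "t": time; "q": joint angles; "qd": joint speeds; "joint_efforts": joint torques, N m; "eef_pos": TCP position; "ee_rot": TCP orientation; "force": force on the tool from outside, world axes, zero at the start; "moment": the same for the moment, N m; "width": finger opening in m; "gripper_force": force on a finger pad.
Only numpy, scipy, OpenCV 4.12 (cv2) and the standard library are available. Lean on these libraries where they do the work, as an engineer would, in place of code of your own. Each camera call takes 0.05 s, during which the arm holds its last target. There are 200 camera calls.

## Working session

There is one attempt and no reset: what is moved stays moved. The work goes in short steps, Python scripts to look and compute and a tool call to move; the robot and the scene stay as the last step left them, time stands still between calls to the robot, and variables do not carry over. Pictures are saved under pics/ and viewed, at most 10 in all, crops included, and the job is handed in when it is done.

Besides the shell and the picture viewer there is one more tool, called after ">>>" as a command line: name --pt "numbers of a row" for each row, then --argument value for the rest. step_arm: Moves the arm, as the interface text tells. Its arguments: {"type":"object","properties":{"rows":{"type":"array"},"newtons":{"type":"number"}},"required":["rows"]}

```bash
mkdir -p pics
cat > h.py <<'E'
import numpy as np, cv2
from station import arm
def cam(f):
    F=240/np.tan(np.radians(f['vfov'])/2)
    K=np.array([[F,0,f['cx']],[0,F,f['cy']],[0,0,1.]])
    R=cv2.Rodrigues(np.array(f['rvec'],float))[0]; t=np.array(f['tvec'],float).ravel()
    return K,R,t
def ray(f,u,v,z):
    K,R,t=cam(f); d=R.T@np.linalg.solve(K,[u,v,1]); c=-R.T@t
    return c+d*(z-c[2])/d[2]
def proj(f,P):
    K,R,t=cam(f); p=(K@(R@np.atleast_2d(P).T+t[:,None])).T
    return p[:,:2]/p[:,2:]
E
python3 - <<'E'
from h import *
import pickle
fs={n:arm.grab_frame(n) for n in ("scene","side","wrist")}
pickle.dump(fs,open('f0.pkl','wb'))
for n,f in fs.items():
    K,R,t=cam(f); print(n,f['vfov'],-R.T@t,R[2]); 
cv2.imwrite('pics/scene0.png',fs['scene']['color']);cv2.imwrite('pics/side0.png',fs['side']['color'])
print(arm.get_state())
E
```

```text
scene 43.00391332298937 [1.51348003 0.14118853 1.18020609] [-0.66117959 -0.16668194 -0.73147706]
side 52.75748333727856 [-0.00710968 -0.79187227  0.73619906] [ 0.52057186  0.63639424 -0.5692164 ]
wrist 58.40879218243228 [ 0.67540195 -0.08179105  0.3822469 ] [-0.00098929  0.29786605 -0.95460716]
{'t': 0.15, 'q': array([ 2.88059542e-01,  3.59218419e-01,  1.12909246e-02, -2.56723829e-04,
       -1.22410054e+00, -2.88107435e-01]), 'qd': array([-0.0013767 , -0.00282095,  0.00368345,  0.00083504, -0.0008708 ,
       -0.00125778]), 'joint_efforts': array([ 1.39394037e-04, -5.83274567e+01,  2.93289685e+01,  7.00122759e+00,
        8.75052094e-03, -9.76538854e-05]), 'eef_pos': array([ 6.74639054e-01, -5.10902301e-05,  2.25849484e-01]), 'ee_rot': array([ 3.14034313e+00, -1.18583118e-04, -1.57093153e+00]), 'force': array([0.28925037, 0.3592595 , 0.2269071 ]), 'moment': array([-0.01305136, -0.02169867, -0.04831032]), 'gripper_force': 0.0, 'width': 0.08787768770476927}
```

View pics/scene0.png

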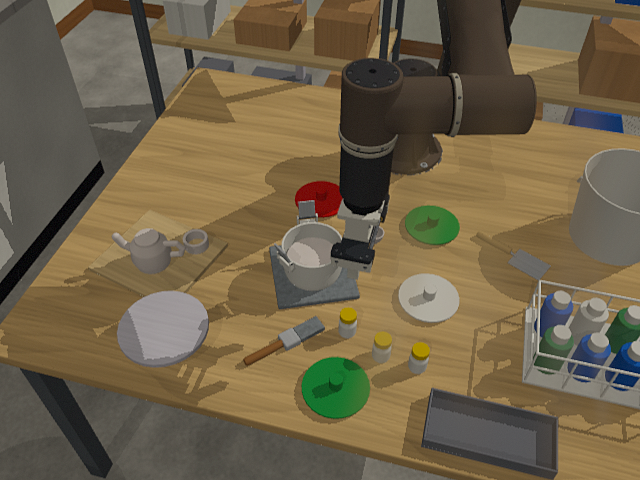

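View pics/side0.png

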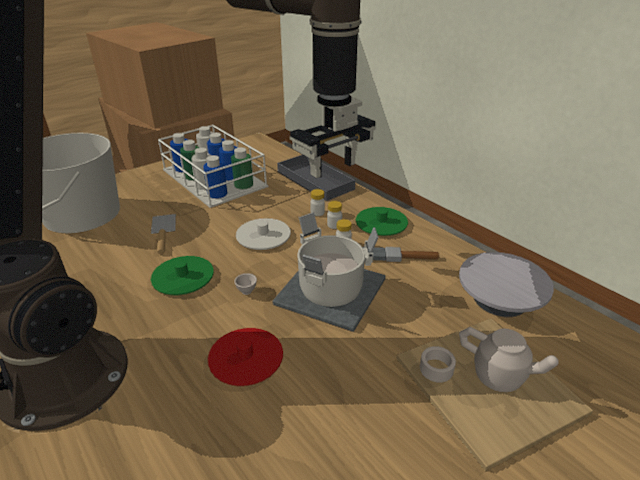

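Candidates for the lid: the scene view shows white with knob at (429,298), green at (432,225) and (336,387), red at (320,198), and a white dish at (163,327). Only (429,298), seen in the side view at (263,235), is a flat white disc with a knob. I'll confirm it in an enlarged crop with the tub.

Run:
```python
from h import *
import pickle
fs=pickle.load(open('f0.pkl','rb'))
s,d=fs['scene']['color'],fs['side']['color']
a=cv2.resize(s[260:335,385:475],(400,300),interpolation=cv2.INTER_CUBIC) # lid scene
b=cv2.resize(d[205:310,275:415],(400,300),interpolation=cv2.INTER_CUBIC)
c=cv2.resize(s[195:300,255:395],(400,300),interpolation=cv2.INTER_CUBIC)
w=cv2.resize(fs['wrist']['color'],(400,300))
cv2.imwrite('pics/m.png',np.vstack([np.hstack([a,b]),np.hstack([c,w])]))
# lid by white mask
for n,(u,v) in (('scene',(429,305)),('side',(245,238))):
    f=fs[n]; im=f['color'].astype(int); hsv=cv2.cvtColor(f['color'],cv2.COLOR_BGR2HSV)
    m=((hsv[...,1]<60)&(hsv[...,2]>130)).astype(np.uint8)
    k,l,st,ce=cv2.connectedComponentsWithStats(m); i=l[v,u]
    cn=max(cv2.findContours((l==i).astype(np.uint8),cv2.RETR_EXTERNAL,cv2.CHAIN_APPROX_NONE)[0],key=len)
    P=np.array([ray(f,*p,0.014)[:2] for p in cn[:,0].astype(float)])
    c,r=cv2.minEnclosingCircle(P.astype(np.float32)); 
    A=np.c_[2*P,np.ones(len(P))]; 
    x=np.linalg.lstsq(A,(P**2).sum(1),rcond=None)[0]; rr=np.sqrt(x[2]+x[0]**2+x[1]**2)
    print(n,st[i],c,r,x[:2],rr)
```

```text
scene [ 398  274   61   48 2220] (0.5653032660484314, 0.15963278710842133) 0.0743284672498703 [0.56538791 0.15918473] 0.07259884868731946
side [ 236  218   55   31 1149] (0.5594110488891602, 0.15924030542373657) 0.07467794418334961 [0.55946021 0.15873702] 0.07200693200024184
```

View pics/m.png

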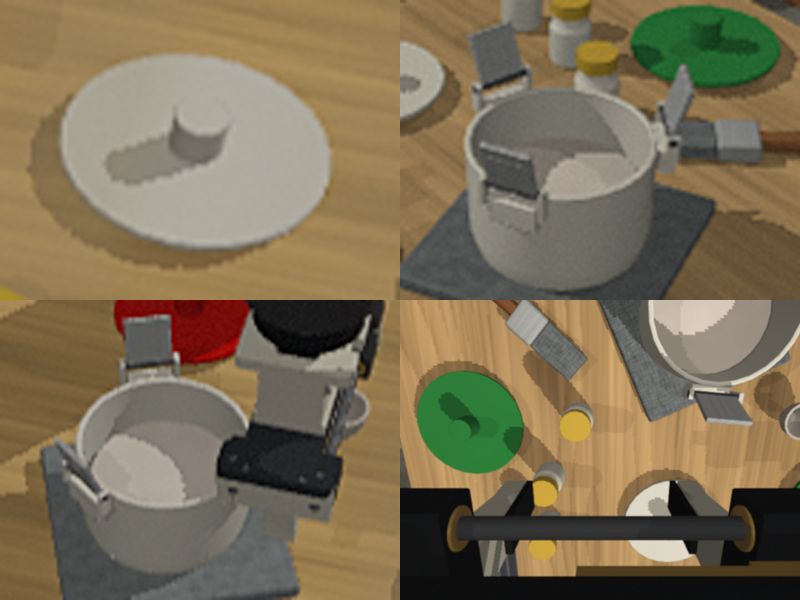

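The enlarged crop confirms the lid: a flat white disc with a round white knob. The tub has three grey clips leaning outward. Next I'll get a rough tub fix and the positions of its neighbours.

Run:
```python
from h import *
import pickle
from scipy.optimize import least_squares
fs=pickle.load(open('f0.pkl','rb'))
def fit(f,pts,o):
    P=np.array([ray(f,o[0]+.35*x,o[1]+.35*y,.110)[:2] for x,y in pts])
    r=least_squares(lambda c:np.hypot(*(P-c).T)-.075,P.mean(0)); print(r.x,np.round(r.fun,4))
fit(fs['side'],[(67,125),(90,105),(130,92),(165,89),(210,97),(245,115)],(275,205))
fit(fs['scene'],[(77,145),(90,110),(125,88),(165,78),(210,83),(245,105)],(255,195))
for n in('scene','side'):
    f=fs[n];h=cv2.cvtColor(f['color'],cv2.COLOR_BGR2HSV)
    m=cv2.inRange(h,(20,150,120),(32,255,255)); k,l,st,ce=cv2.connectedComponentsWithStats(m)
    for i in range(1,k):
        if st[i][4]>60: print(n,ce[i],ray(f,*ce[i],.065)[:2])
f=fs['side'];print('cup',ray(f,245,283,.02)); 
# scene knob top
print('knob',ray(fs['scene'],385+200*.225,260+110*.25,.044),ray(fs['side'],263,224,.044))
```

```text
[ 0.55042917 -0.13867636] [ 0.0015  0.0007 -0.0012 -0.0006 -0.0003  0.002 ]
[ 0.55770524 -0.12968901] [ 0.0022  0.0014 -0.0022 -0.0009  0.0015  0.0018]
scene [348.14285714 313.69897959] [ 0.70353034 -0.00957687]
scene [382.97260274 338.89954338] [0.74953679 0.07965767]
scene [420.70506912 349.19354839] [0.75411818 0.16343805]
side [316.36585366 192.57317073] [0.75392904 0.16749709]
side [333.64583333 204.59375   ] [0.74775367 0.08376457]
side [342.81308411 223.46728972] [ 0.7031739  -0.00518471]
cup [ 0.40493963 -0.00178346  0.02      ]
knob [0.56132162 0.15865162 0.044     ] [0.55959303 0.1529293  0.044     ]
```

>>> step_arm --pt "-0.03 -0.035 0.02 0 0.0876" --pt "-0.06 -0.07 0.04 0 0.0876" --pt "-0.09 -0.11 0.06 0 0.0876" --pt "-0.12 -0.15 0.075 0 0.0876" --pt "-0.12 -0.15 0.075 0 0.0876" --pt "-0.12 -0.15 0.075 0 0.0876" --pt "-0.12 -0.15 0.075 0 0.0876"

```text
t: 0.85
eef_pos: [0.5551, -0.1496, 0.301]
ee_rot: [3.141, 0.0, -1.571]
force: [-0.5, 0.5, 0.1]
width: 0.0873
gripper_force: 0.0
```

Run:
```python
from h import *
import pickle
f={n:arm.grab_frame(n) for n in('wrist','scene')}; pickle.dump(f,open('f1.pkl','wb'))
cv2.imwrite('pics/w1.png',cv2.resize(f['wrist']['color'],(800,600),interpolation=cv2.INTER_CUBIC))
f=f['wrist']; print(arm.get_state()['eef_pos'],-cam(f)[1].T@cam(f)[2])
```

```text
[ 0.55535212 -0.14914258  0.30050989] [ 0.55575401 -0.23149798  0.45749261]
```

View pics/w1.png

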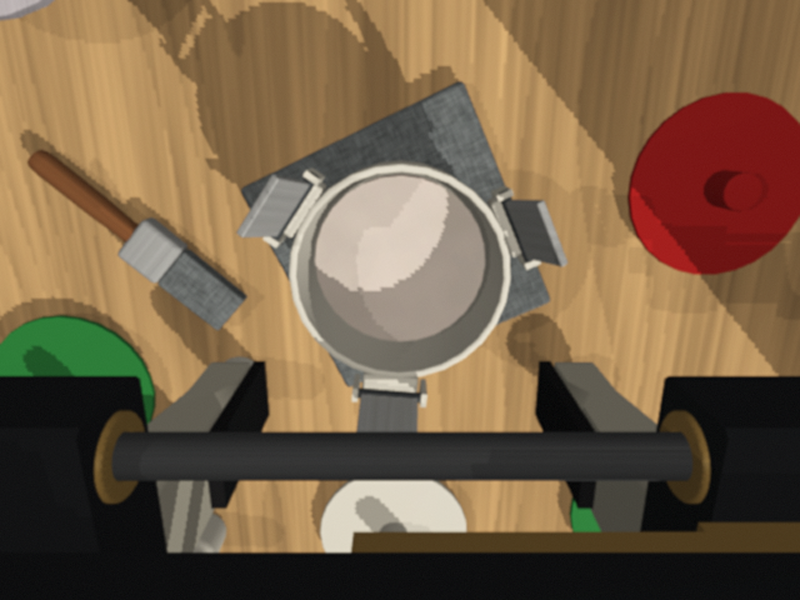

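The wrist view shows the tub rim centred at about (400,270) in the 800-wide picture. The clip hinges are at (516,232) right, (298,210) upper left and (390,390) below.

Run:
```python
from h import *
import pickle
from scipy.optimize import least_squares
f=pickle.load(open('f1.pkl','rb'))['wrist']; fs=pickle.load(open('f0.pkl','rb'))
R=lambda u,v,z:ray(f,(u+.5)*.8-.5,(v+.5)*.8-.5,z)
P=np.array([R(u,v,.110)[:2] for u,v in[(290,270),(340,180),(400,163),(455,178),(511,268),(490,330),(440,370),(335,357),(303,320)]])
r=least_squares(lambda c:np.hypot(*(P-c[:2]).T)-c[2],[.55,-.13,.075]); c=r.x[:2];print(r.x,np.round(r.fun,4))
K,Rm,t=cam(f);cc=-Rm.T@t
for n,h,tip in(('a',(516,232),(554,233)),('b/c left',(298,210),(259,205)),('bottom',(390,388),None)):
    H=R(*h,.12)[:2]-c; th=np.arctan2(H[1],H[0]); print(n,np.hypot(*H),np.degrees(th))
    if tip:
        # intersect ray with cylinder-plane: point c+s*(cos,sin), solve s,z
        d=R(*tip,0)-cc; u=np.array([np.cos(th),np.sin(th)]); hp=np.array([-u[1],u[0]])
        k=-(cc[:2]-c)@hp/(d[:2]@hp); p=cc+k*d; s=(p[:2]-c)@u; print('  tip r,z',s,p[2],'ang',np.degrees(np.arctan2(.083-s,p[2]-.12)), 'len',np.hypot(s-.083,p[2]-.12))
print('lid',R(394,482+35,.014))
```

```text
[ 0.55692221 -0.13611924  0.07393475] [-0.0003  0.0002  0.0002 -0.0002  0.0004 -0.0008  0.0004  0.0005 -0.0003]
a 0.08046106864722095 -156.4969855278125
  tip r,z 0.09573343599357739 0.15553449487221443 ang -19.714640310242608 len 0.03774706237611036
b/c left 0.07877306943678475 -35.7564420900899
  tip r,z 0.09436719286025728 0.16373502969556225 ang -14.569412116065466 len 0.0451881167564438
bottom 0.07800172691323992 84.86536819790977
lid [0.5634021  0.13794345 0.014     ]
```

>>> step_arm --pt "0.0 0.045 0.0 0 0.0876" --pt "0.0 0.095 -0.01 0 0.0876" --pt "0.005 0.14 -0.02 0 0.0876" --pt "0.005 0.185 -0.03 0 0.0876" --pt "0.007 0.23 -0.04 0 0.0876" --pt "0.007 0.27 -0.05 0 0.0876" --pt "0.007 0.27 -0.05 0 0.0876" --pt "0.007 0.27 -0.05 0 0.0876" --pt "0.007 0.27 -0.05 0 0.0876"

```text
t: 1.85
eef_pos: [0.562, 0.1203, 0.2511]
ee_rot: [3.141, -0.001, -1.57]
force: [0.8, -0.0, -0.4]
width: 0.0872
gripper_force: 0.0
```

Run:
```python
from h import *
f=arm.grab_frame('wrist'); cv2.imwrite('pics/w2.png',f['color'])
h=cv2.cvtColor(f['color'],cv2.COLOR_BGR2HSV)
m=((h[...,1]<60)&(h[...,2]>130)).astype(np.uint8)
k,l,st,ce=cv2.connectedComponentsWithStats(m)
i=1+np.argmax(st[1:,4]); print(st[i],ce[i])
cn=max(cv2.findContours((l==i).astype(np.uint8),cv2.RETR_EXTERNAL,cv2.CHAIN_APPROX_NONE)[0],key=len)
P=np.array([ray(f,*p,0.014)[:2] for p in cn[:,0].astype(float)])
print(cv2.minEnclosingCircle(P.astype(np.float32)),arm.get_state()['eef_pos'])
```

```text
[  243   156   153   147 17364] [319.22944022 229.22218383]
((0.5646153092384338, 0.1581299901008606), 0.07352432608604431) [0.56210303 0.11978739 0.25143959]
```

View pics/w2.png

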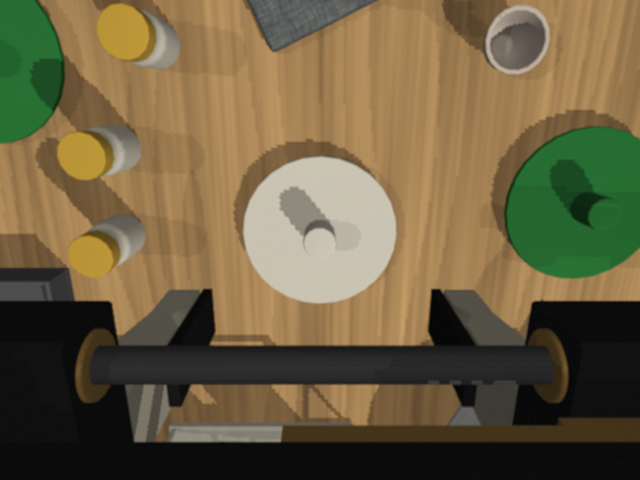

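The lid is the white disc at (320,230) px, centred at (0.5645, 0.158). Its surroundings are clear.

>>> step_arm --pt "0.0025 0.02 -0.04 0 0.0876" --pt "0.0025 0.0375 -0.085 0 0.0876" --pt "0.0025 0.0375 -0.13 0 0.07" --pt "0.0025 0.0375 -0.175 0 0.06" --pt "0.0025 0.0375 -0.21 0 0.06" --pt "0.0025 0.0375 -0.23 0 0.06" --pt "0.0025 0.0375 -0.232 0 0.06" --pt "0.0025 0.0375 -0.232 0 0.02" --pt "0.0025 0.0375 -0.232 0 0.02" --pt "0.0025 0.0375 -0.232 0 0.02" --pt "0.0025 0.0375 -0.232 0 0.02" --pt "0.0025 0.0375 -0.232 0 0.02" --pt "0.0025 0.0375 -0.232 0 0.02" --newtons 30

```text
t: 3.2
eef_pos: [0.5647, 0.1577, 0.0206]
ee_rot: [-3.141, 0.0, -1.571]
force: [-3.2, 0.1, 6.3]
width: 0.0296
gripper_force: 30.0
```

>>> step_arm --pt "0 0 0.02 0 0.02" --pt "0 0 0.06 0 0.02" --pt "0 0 0.11 0 0.02" --pt "0 -0.02 0.15 0 0.02" --pt "0 -0.06 0.18 0 0.02" --pt "-0.002 -0.105 0.195 0 0.02" --pt "-0.004 -0.15 0.2 0 0.02" --pt "-0.006 -0.195 0.2 0 0.02" --pt "-0.0075 -0.24 0.2 0 0.02" --pt "-0.0075 -0.275 0.2 0 0.02" --pt "-0.0075 -0.293 0.2 0 0.02" --pt "-0.0075 -0.293 0.2 0 0.02" --pt "-0.0075 -0.293 0.2 0 0.02" --pt "-0.0075 -0.293 0.2 0 0.02"

```text
t: 4.6
eef_pos: [0.5568, -0.1349, 0.2193]
ee_rot: [3.141, 0.0, -1.57]
force: [-0.5, -0.2, -2.6]
width: 0.0292
gripper_force: 30.0
```

Run:
```python
from h import *
import pickle
fs={n:arm.grab_frame(n) for n in("scene","side","wrist")}
pickle.dump(fs,open('f2.pkl','wb'))
a=cv2.resize(fs['scene']['color'][180:300,240:400],(400,300),interpolation=cv2.INTER_CUBIC)
b=cv2.resize(fs['side']['color'][130:310,250:490],(400,300),interpolation=cv2.INTER_CUBIC)
cv2.imwrite('pics/m2.png',np.vstack([np.hstack([a,b]),np.hstack([cv2.resize(fs['wrist']['color'],(400,300)),cv2.resize(fs['side']['color'],(400,300))])]))
print(arm.get_state()['force'],arm.get_state()['eef_pos'])
```

```text
[-0.3854657   0.12214647 -2.96244641] [ 0.55702337 -0.13462993  0.21954158]
```

View pics/m2.png

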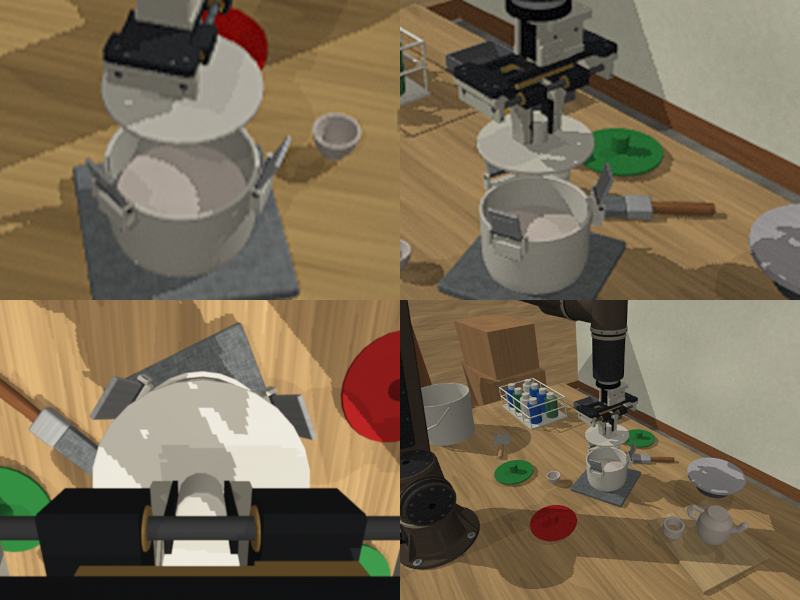

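The lid hangs level (wrist view, lid about (200,430) of the panel) and sits over the tub. I'll lower it.

>>> step_arm --pt "0 -0.001 -0.03 0 0.02" --pt "0 -0.001 -0.06 0 0.02" --pt "0 -0.001 -0.08 0 0.02" --pt "0 -0.001 -0.085 0 0.02" --pt "0 -0.001 -0.09 0 0.02" --pt "0 -0.001 -0.093 0 0.02" --pt "0 -0.001 -0.095 0 0.02" --pt "0 -0.001 -0.095 0 0.02" --pt "0 -0.001 -0.095 0 0.02"

```text
t: 5.65
eef_pos: [0.5573, -0.1365, 0.1252]
ee_rot: [-3.141, -0.0, -1.571]
force: [-0.6, 0.4, -3.0]
width: 0.0291
gripper_force: 30.0
```

Still no contact; I'll go down in small steps.

>>> step_arm --pt "0 0 -0.001 0 0.02" --pt "0 0 -0.002 0 0.02" --pt "0 0 -0.003 0 0.02" --pt "0 0 -0.0035 0 0.02" --pt "0 0 -0.0035 0 0.02"

```text
t: 6.15
eef_pos: [0.5571, -0.1365, 0.1214]
ee_rot: [-3.141, -0.0, -1.571]
force: [-1.1, 1.0, 1.0]
width: 0.0295
gripper_force: 30.0
```

>>> step_arm --pt "0 0 -0.001 0 0.02" --pt "0 0 -0.0015 0 0.02" --pt "0 0 -0.0015 0 0.02"

```text
t: 6.45
eef_pos: [0.5571, -0.1366, 0.1199]
ee_rot: [-3.141, -0.0, -1.571]
force: [-3.0, 1.0, 5.6]
width: 0.0292
gripper_force: 30.0
```

>>> step_arm --pt "0 0 0.001 0 0.04" --pt "0 0 0.001 0 0.055" --pt "0 0 0.001 0 0.055" --pt "0 0 0.001 0 0.055" --pt "0 0 0.03 0 0.055" --pt "0 0 0.075 0 0.055" --pt "0 0 0.12 0 0.055" --pt "0 -0.015 0.16 0 0.02" --pt "0 -0.015 0.18 0 0.0" --pt "0 -0.015 0.18 0 0.0" --pt "0 -0.015 0.18 0 0.0" --pt "0 -0.015 0.18 0 0.0"

```text
t: 7.65
eef_pos: [0.5564, -0.1513, 0.2982]
ee_rot: [3.14, 0.0, -1.571]
force: [-0.4, 0.6, 0.5]
width: 0.0207
gripper_force: 0.0
```

Run:
```python
from h import *
import pickle
fs={n:arm.grab_frame(n) for n in("scene","side","wrist")}
pickle.dump(fs,open('f3.pkl','wb'))
a=cv2.resize(fs['scene']['color'][180:300,240:400],(400,300),interpolation=cv2.INTER_CUBIC)
b=cv2.resize(fs['side']['color'][205:310,275:415],(400,300),interpolation=cv2.INTER_CUBIC)
cv2.imwrite('pics/m3.png',np.hstack([np.vstack([a,b]),cv2.resize(fs['wrist']['color'][40:340,120:520],(400,300)).repeat(2,0)[:600] if 0 else np.vstack([cv2.resize(fs['wrist']['color'][40:340,120:520],(400,300)),cv2.resize(fs['wrist']['color'],(400,300))])]))
print(arm.get_state()['force'],arm.get_state()['eef_pos'],arm.get_state()['width'])
```

```text
[ 0.26871605 -0.02937975  0.53005335] [ 0.55662638 -0.15139324  0.29841483] 0.008660550349007671
```

View pics/m3.png

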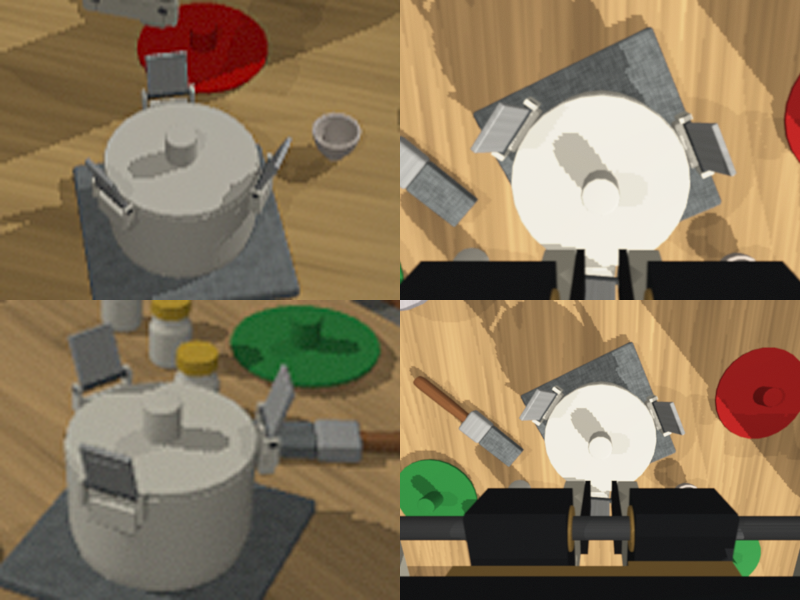

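The lid is seated level. Panel positions of the clips: b in the scene view at (270,165), c at (105,185), a at (168,72). I'll fold clip b first with closed fingers.

>>> step_arm --pt "0.005 0.045 0 -0.05 0" --pt "0.01 0.09 0 -0.1 0" --pt "0.014 0.135 0 -0.1 0" --pt "0.014 0.15 -0.04 -0.1 0" --pt "0.014 0.15 -0.085 -0.1 0" --pt "0.014 0.15 -0.125 -0.1 0" --pt "0.014 0.15 -0.146 -0.1 0" --pt "0.014 0.15 -0.146 -0.1 0" --pt "0.014 0.15 -0.146 -0.1 0" --newtons 20

```text
t: 8.7
eef_pos: [0.5713, -0.0016, 0.1538]
ee_rot: [3.141, -0.001, -1.67]
force: [0.0, 0.1, 0.0]
width: 0.0003
gripper_force: 0.0
```

Run:
```python
from h import *
fs={n:arm.grab_frame(n) for n in("scene","side","wrist")}
a=cv2.resize(fs['scene']['color'][180:300,240:400],(400,300),interpolation=cv2.INTER_CUBIC)
b=cv2.resize(fs['side']['color'][175:310,255:435],(400,300),interpolation=cv2.INTER_CUBIC)
cv2.imwrite('pics/m4.png',np.hstack([a,b]))
s=arm.get_state();print(s['force'],s['eef_pos'],s['ee_rot'],s['width'])
```

```text
[ 0.06001344 -0.45124722  0.46105276] [ 0.57207033 -0.0013482   0.15528202] [-3.13892418e+00  8.41806744e-04 -1.67069821e+00] 0.0004676473205927914
```

View pics/m4.png

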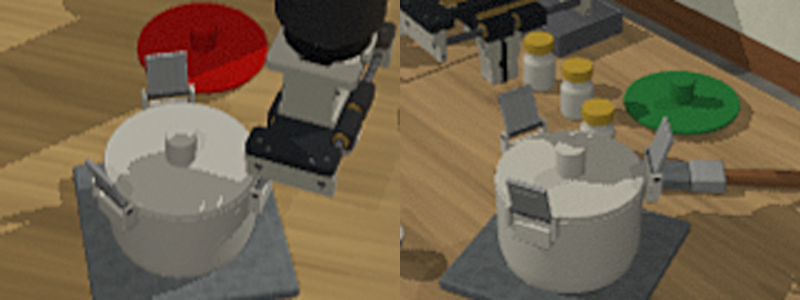

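>>> step_arm --pt "-0.001 -0.01 -0.002 0 0" --pt "-0.0015 -0.016 -0.002 0 0" --pt "-0.002 -0.022 -0.001 0 0" --pt "-0.003 -0.028 0.0 0 0" --pt "-0.0035 -0.034 0.002 0 0" --pt "-0.004 -0.0395 0.004 0 0" --pt "-0.0045 -0.045 0.004 0 0" --pt "-0.005 -0.0505 0.004 0 0"

```text
t: 9.65
eef_pos: [0.5664, -0.0511, 0.1575]
ee_rot: [-3.14, 0.003, -1.671]
force: [1.7, 7.8, -3.8]
width: 0.0005
gripper_force: 3.5
```

>>> step_arm --pt "-0.0005 -0.0055 -0.002 0 0" --pt "-0.001 -0.0107 -0.004 0 0" --pt "-0.0015 -0.015 -0.008 0 0" --pt "-0.002 -0.0193 -0.012 0 0" --pt "-0.0023 -0.0226 -0.016 0 0" --pt "-0.0026 -0.0255 -0.021 0 0" --pt "-0.0028 -0.028 -0.027 0 0"

```text
t: 10.35
eef_pos: [0.5641, -0.0792, 0.1314]
ee_rot: [-3.139, 0.002, -1.671]
force: [-0.5, 8.1, 4.8]
width: 0.0007
gripper_force: 3.8
```

>>> step_arm --pt "-0.0001 -0.001 -0.002 0 0" --pt "-0.0001 -0.001 -0.004 0 0" --pt "-0.0001 -0.001 -0.006 0 0" --pt "-0.0001 -0.001 -0.008 0 0" --pt "-0.0001 -0.001 -0.009 0 0"

```text
t: 10.85
eef_pos: [0.5639, -0.0814, 0.1229]
ee_rot: [-3.139, 0.0, -1.671]
force: [-1.8, 1.4, 6.9]
width: 0.0004
gripper_force: 3.6
```

>>> step_arm --pt "0 0 -0.001 0 0" --pt "0 0 -0.002 0 0" --pt "0 0 -0.003 0 0" --pt "0 0 -0.003 0 0"

```text
t: 11.25
eef_pos: [0.5638, -0.0818, 0.12]
ee_rot: [-3.139, -0.0, -1.671]
force: [-1.5, -0.7, 8.7]
width: 0.0005
gripper_force: 3.6
```

>>> step_arm --pt "0 0 -0.001 0 0" --pt "0 0 -0.0015 0 0" --pt "0 0 -0.0015 0 0"

```text
t: 11.55
eef_pos: [0.5638, -0.0818, 0.1187]
ee_rot: [-3.139, -0.0, -1.671]
force: [-2.2, 0.0, 8.6]
width: 0.0005
gripper_force: 4.4
```

>>> step_arm --pt "0 0 -0.0007 0 0" --pt "0 0 -0.0015 0 0" --pt "0 0 -0.0015 0 0"

```text
t: 11.85
eef_pos: [0.5638, -0.0819, 0.1176]
ee_rot: [-3.139, -0.0, -1.671]
force: [-3.9, 0.0, 11.7]
width: 0.0006
gripper_force: 6.0
```

Rising now; one more push of 1.2 mm to confirm the stop.

>>> step_arm --pt "0 0 -0.0006 0 0" --pt "0 0 -0.0012 0 0" --pt "0 0 -0.0012 0 0"

```text
t: 12.15
eef_pos: [0.5639, -0.0819, 0.1167]
ee_rot: [-3.139, -0.0, -1.67]
force: [-3.6, 0.6, 14.4]
width: 0.0004
gripper_force: 7.2
```

>>> step_arm --pt "0 0 0.03 0 0" --pt "0 0 0.075 0.14 0" --pt "0.01 -0.012 0.105 0.28 0" --pt "0.03 -0.04 0.105 0.42 0" --pt "0.05 -0.07 0.105 0.56 0" --pt "0.07 -0.1 0.105 0.7 0" --pt "0.09 -0.12 0.105 0.84 0" --pt "0.1025 -0.133 0.1 0.98 0" --pt "0.1025 -0.133 0.075 1.05 0" --pt "0.1025 -0.133 0.045 1.05 0" --pt "0.1025 -0.133 0.0355 1.05 0" --pt "0.1025 -0.133 0.0355 1.05 0" --pt "0.1025 -0.133 0.0355 1.05 0"

```text
t: 13.45
eef_pos: [0.6662, -0.2144, 0.1513]
ee_rot: [-3.141, -0.002, -0.621]
force: [0.3, 1.4, -0.1]
width: 0.0006
gripper_force: 0.0
```

>>> step_arm --pt "-0.008 0.006 0 0 0" --pt "-0.013 0.0094 0 0 0" --pt "-0.018 0.0129 0 0 0" --pt "-0.0227 0.0164 0.001 0 0" --pt "-0.0276 0.0199 0.003 0 0" --pt "-0.032 0.0231 0.005 0 0" --pt "-0.0365 0.0263 0.006 0 0" --pt "-0.041 0.0295 0.006 0 0"

```text
t: 14.25
eef_pos: [0.6265, -0.1853, 0.1568]
ee_rot: [-3.14, -0.005, -0.62]
force: [7.9, -6.4, -4.3]
width: 0.0004
gripper_force: 4.5
```

>>> step_arm --pt "-0.0045 0.0032 -0.002 0 0" --pt "-0.0087 0.0063 -0.004 0 0" --pt "-0.0122 0.0088 -0.008 0 0" --pt "-0.0157 0.0113 -0.012 0 0" --pt "-0.0183 0.0132 -0.016 0 0" --pt "-0.0207 0.0149 -0.021 0 0" --pt "-0.0227 0.0164 -0.027 0 0" --pt "-0.0235 0.017 -0.03 0 0"

```text
t: 15.05
eef_pos: [0.6029, -0.1684, 0.1285]
ee_rot: [-3.14, -0.006, -0.62]
force: [-0.1, -3.1, 8.9]
width: 0.0005
gripper_force: 5.1
```

>>> step_arm --pt "0 0 -0.002 0 0" --pt "0 0 -0.004 0 0" --pt "0 0 -0.006 0 0" --pt "0 0 -0.0075 0 0" --pt "0 0 -0.0085 0 0" --pt "0 0 -0.0085 0 0"

```text
t: 15.65
eef_pos: [0.6012, -0.1674, 0.1194]
ee_rot: [-3.141, -0.002, -0.62]
force: [-3.3, 1.5, 10.9]
width: 0.0006
gripper_force: 5.2
```

>>> step_arm --pt "0 0 -0.0007 0 0" --pt "0 0 -0.0014 0 0" --pt "0 0 -0.0014 0 0"

```text
t: 15.95
eef_pos: [0.6011, -0.1674, 0.1181]
ee_rot: [-3.141, -0.002, -0.62]
force: [-4.2, 2.0, 11.1]
width: 0.0003
gripper_force: 5.6
```

>>> step_arm --pt "0 0 -0.0007 0 0" --pt "0 0 -0.0014 0 0" --pt "0 0 -0.0014 0 0"

```text
t: 16.25
eef_pos: [0.6011, -0.1673, 0.117]
ee_rot: [-3.141, -0.002, -0.62]
force: [-5.0, 2.1, 13.7]
width: 0.0001
gripper_force: 6.9
```

>>> step_arm --pt "0 0 -0.0004 0 0" --pt "0 0 -0.0008 0 0" --pt "0 0 -0.0008 0 0"

```text
t: 16.55
eef_pos: [0.6011, -0.1674, 0.1165]
ee_rot: [-3.141, -0.002, -0.62]
force: [-6.4, 3.7, 15.7]
width: 0.0002
gripper_force: 7.6
```

>>> step_arm --pt "0 0 0.03 0 0" --pt "0 0 0.075 0.14 0" --pt "-0.02 -0.003 0.105 0.28 0" --pt "-0.05 -0.007 0.105 0.42 0" --pt "-0.08 -0.011 0.105 0.56 0" --pt "-0.11 -0.016 0.105 0.7 0" --pt "-0.14 -0.02 0.105 0.84 0" --pt "-0.167 -0.024 0.1 0.98 0" --pt "-0.167 -0.024 0.075 1.05 0" --pt "-0.167 -0.024 0.045 1.05 0" --pt "-0.167 -0.024 0.035 1.05 0" --pt "-0.167 -0.024 0.035 1.05 0" --pt "-0.167 -0.024 0.035 1.05 0"

```text
t: 17.85
eef_pos: [0.4348, -0.1916, 0.1497]
ee_rot: [3.141, -0.0, 0.43]
force: [-0.0, 0.1, 1.1]
width: 0.0004
gripper_force: 0.0
```

>>> step_arm --pt "0.0091 0.0041 0 0 0" --pt "0.0146 0.0066 0 0 0" --pt "0.02 0.009 0.001 0 0" --pt "0.0255 0.0115 0.002 0 0" --pt "0.031 0.0139 0.004 0 0" --pt "0.036 0.0162 0.006 0 0" --pt "0.041 0.0184 0.007 0 0" --pt "0.046 0.0207 0.007 0 0"

```text
t: 18.65
eef_pos: [0.477, -0.1716, 0.1545]
ee_rot: [-3.14, 0.007, 0.428]
force: [-7.1, -6.6, -4.2]
width: 0.0004
gripper_force: 4.2
```

>>> step_arm --pt "0.005 0.0023 -0.001 0 0" --pt "0.0098 0.0044 -0.003 0 0" --pt "0.0137 0.0062 -0.007 0 0" --pt "0.0176 0.0079 -0.011 0 0" --pt "0.0206 0.0093 -0.015 0 0" --pt "0.0233 0.0105 -0.02 0 0" --pt "0.0255 0.0115 -0.026 0 0" --pt "0.0265 0.012 -0.029 0 0"

```text
t: 19.45
eef_pos: [0.5038, -0.1594, 0.126]
ee_rot: [-3.14, 0.006, 0.429]
force: [-9.2, -1.8, 7.5]
width: 0.0004
gripper_force: 4.6
```

>>> step_arm --pt "0 0 -0.002 0 0" --pt "0 0 -0.004 0 0" --pt "0 0 -0.0055 0 0" --pt "0 0 -0.0065 0 0" --pt "0 0 -0.0065 0 0"

```text
t: 19.95
eef_pos: [0.5049, -0.1591, 0.1204]
ee_rot: [-3.141, 0.004, 0.429]
force: [-6.6, -0.4, 7.9]
width: 0.0
gripper_force: 4.3
```

>>> step_arm --pt "0 0 -0.001 0 0" --pt "0 0 -0.002 0 0" --pt "0 0 -0.0025 0 0" --pt "0 0 -0.0025 0 0"

```text
t: 20.35
eef_pos: [0.5052, -0.159, 0.1183]
ee_rot: [-3.141, 0.003, 0.429]
force: [-6.5, -0.3, 9.7]
width: 0.0004
gripper_force: 5.1
```

>>> step_arm --pt "0 0 -0.0007 0 0" --pt "0 0 -0.0014 0 0" --pt "0 0 -0.0014 0 0"

```text
t: 20.65
eef_pos: [0.5053, -0.159, 0.1172]
ee_rot: [-3.141, 0.003, 0.429]
force: [-8.3, 0.9, 13.3]
width: 0.0002
gripper_force: 6.6
```

>>> step_arm --pt "-0.0005 -0.0002 -0.0004 0 0" --pt "-0.0009 -0.0004 -0.0009 0 0" --pt "-0.0009 -0.0004 -0.0009 0 0"

```text
t: 20.95
eef_pos: [0.5052, -0.1591, 0.1167]
ee_rot: [-3.141, 0.001, 0.43]
force: [-7.3, 2.9, 15.6]
width: 0.0004
gripper_force: 7.2
```

All three clips reached their stops. I'll back off and look.

>>> step_arm --pt "0 0 0.02 0 0" --pt "0 0 0.06 0 0" --pt "-0.01 0.02 0.1 -0.14 0" --pt "-0.02 0.06 0.14 -0.28 0" --pt "-0.02 0.1 0.17 -0.42 0" --pt "-0.02 0.15 0.18 -0.42 0" --pt "-0.02 0.2 0.18 -0.42 0" --pt "-0.02 0.24 0.18 -0.42 0" --pt "-0.02 0.24 0.18 -0.42 0" --pt "-0.02 0.24 0.18 -0.42 0"

```text
t: 21.95
eef_pos: [0.4856, 0.0822, 0.2955]
ee_rot: [3.141, 0.0, 0.012]
force: [-0.0, 0.4, -0.3]
width: 0.0003
gripper_force: 0.0
```

Run:
```python
from h import *
fs={n:arm.grab_frame(n) for n in("scene","side")}
a=cv2.resize(fs['scene']['color'][190:295,250:390],(400,300),interpolation=cv2.INTER_CUBIC)
b=cv2.resize(fs['side']['color'][205:310,260:400],(400,300),interpolation=cv2.INTER_CUBIC)
cv2.imwrite('pics/m5.png',np.vstack([np.hstack([a,b]),np.hstack([cv2.resize(fs[n]['color'],(400,300)) for n in fs])]))
s=arm.get_state();print(s['force'],s['eef_pos'])
```

```text
[-0.63893315 -0.20365608 -0.84574231] [0.48566794 0.0804785  0.295425  ]
```

View pics/m5.png

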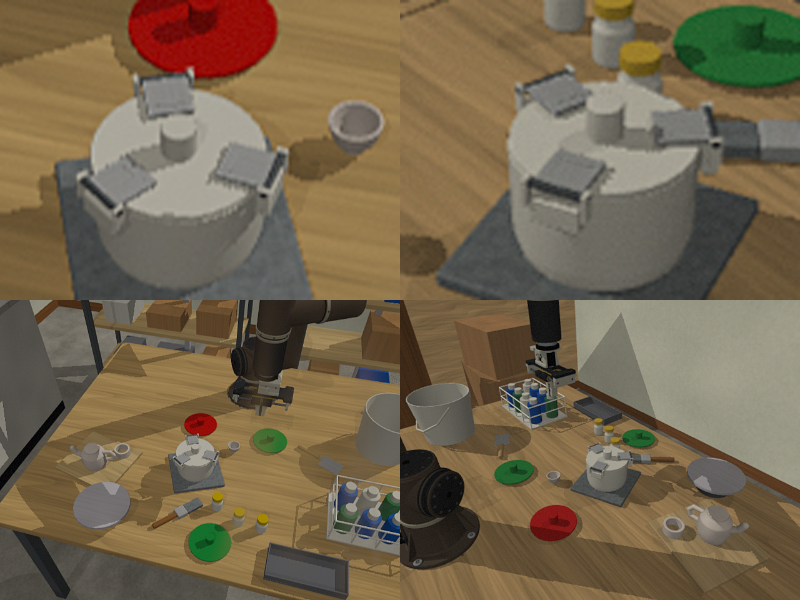

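All three clips lie flat over the seated lid (scene panel (120,183), (165,95), (250,165)). Nothing else has moved.

```bash
python3 -c "
from station import arm
print(arm.job_done())"
```

```text
the job is handed in; nothing more can be done
None
```

The lid is on the tub, level and fully home, and all three clips are folded flat to their end stops. The highest force I read on the tub was about 17 N, the other things look undisturbed in the last pictures, and I handed the job in after about 22 s of robot time.

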